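Seat a keyed gear on a gearmotor shaft

ROBOT

A 6-joint arm with a two-finger parallel gripper is mounted at the origin on a cart in front of the work surface, level with it; the furniture and walls round the work are solid. World frame = base frame: x ahead of the robot, y to its left, z up, the work surface at z = 0. Lengths are in m, angles in degrees, forces in N, time in s.
With the tool pointing down it reaches from about 0.4 to 0.825 m from the base axis. Payload 7 kg.
Tool frame: the origin (TCP) lies midway between the tips of the shut fingers; the grasp point (between the pads) lies 19 mm behind it (ctrl.hold_point_z is the distance from the TCP to the grasp point, in m); z points along the fingers, y is the line along which they close (so a half turn about z gives the same grasp; the last joint's range is limited). The gripper opens to 88 mm and grips with 3 to 60 N. Pads are 19 mm wide; open, the fingers measure 130 mm over their backs; the gripper's body (78 mm by 193 mm) begins 47 mm behind the grasp point.
Start: joints at [-58.665, 20.546, 0.682, 0, -70.136, -16.507], TCP at [0.173, -0.653, 0.227] pointing down, gripper open.
Joint ranges: [-176.03, 176.03], [-82.01, 121.73], [-58.28, 71.71], [-173.87, 95.51], [-174.79, -0.11], [-173.66, 173.66]. Speed limits (degrees/s): [136.94, 136.94, 172.46, 180, 180, 180].

INTERFACE

Orientations are given as [roll, pitch, yaw] about the fixed x, y, z axes, in that order (R = Rz(yaw) Ry(pitch) Rx(roll)).
In Python, from plant import ctrl gives the robot as it stands.
- The arm moves only by the tool apply_moves, never from a script. Its argument "deltas" is a list of rows, each an object with "fingers": the finger opening in mm, from 0 to 87.6; "delta_pos": the shift along the tool's x, y, z in mm, a list of three; "angular": the turn, a rotation vector about the tool's x, y, z in degrees, a list of three. A call has 1 to 10 rows; each row is the pose to reach, as a shift and turn from the pose commanded when the call began, along the tool's axes at that moment; what a row does not reach only later rows make up. A row lasts 1/10 s, in which the tool goes at most 50 mm and 8.59 degrees, less where a joint would pass 70% of its speed; a pose out of reach is approached as far as the arm can. A call with a gripper value outside its range is refused whole. The fingers move at their own pace and stop on an object; the grip force is fixed at half the most. Time passes only in rows, so rows that repeat a pose let the fingers close. It gives the time, the measured TCP pose, the force, the opening and the grip force at its end, in the units of the state.
- ctrl.get_obs(): the state, without advancing time (a new reading comes with each control period).
- ctrl.snapshot(name): name is "side" or "top"; returns the picture (420x560x3 uint8, red, green, blue); there is no depth.
- ctrl.camera_params(name): a dict with "fx", "fy", "cx", "cy" (pixels), "cam_to_world" (4x4, takes a point from camera to world coordinates). Camera axes: x right, y up, looking along -z (the intrinsics and any distortion apply to the point x, -y, -z); pixel columns grow to the right and rows downward; lengths in m; the calibration is good to about 2 mm. A picture is of the moment at which its call begins. camera_params takes no time and is no camera call.
- ctrl.close_job(): hands the job in; it is judged then, once.
The state is a dict: "clock": time; "joint_pos": joint angles; "qvel": joint speeds; "tau": joint torques, N m; "tool_pos": TCP position; "orientation": TCP orientation; "force": force on the tool from outside, world axes, zero at the start; "moment": the same for the moment, N m; "opening": finger opening in m; "gripper_force": force on a finger pad.
Only numpy, scipy, OpenCV 4.12 (cv2) and the standard library are available. Lean on these libraries where they do the work, as an engineer would, in place of code of your own. Each camera call takes 0.05 s, during which the arm holds its last target. There are 200 camera calls.

TASK

The white spoked gear is hanging up on the key of the gearmotor's upright shaft: turn it round with a fingertip until the keyway in its hub meets the key, then press it down until the hub sits fully home on the shaft's shoulder. Only push it: do not lift it up the shaft or use more than firm hand force, and leave the nut and the other things lying about where they are.

Things in the scene. Friction and masses are not known exactly. Their poses are not given: they have to be found in the camera images.
- gear: White spoked nylon gear with a steel hub, loose on the upright shaft, 0.4 kg. Origin: axis, centre of the hub's underside; z up; +x towards its keyway. Outside diameter 168 mm, rim radius 68 to 84 mm, z 10 to 30 mm. It turns freely either way on the oiled shaft. At first its underside rests on top of the key, 16 mm above the shoulder, turned at least 35 degrees away from the key.
- hub_top (a point): Centre of the hub's top face, 40 mm above the gear's origin. Hub 60 mm diameter, top face flat from the bore (31 mm) outwards; one keyway, 10.5 mm wide and out to 20.5 mm from the axis, runs down its whole length on the gear's +x side. Push down on this face, beside the shaft or on both sides of it.
- spoke (a point): Middle of the spoke on the keyway's side, 51 mm from the gear's axis along +x, at half its height (spoke 14 mm wide, z 11 to 29 mm); a red paint stripe along its top points from the keyway. The other two spokes stand 120 and 240 degrees round. The windows between spokes, radius 32 to 68 mm, about 90 mm long on the arc, let closed fingertips in from above to push a spoke sideways.
- shaft: Fixed upright steel shaft, 30 mm diameter. Origin: axis, level of the shoulder (39 mm diameter) on which the hub must rest; z up; +x towards the key. Its end is 58 mm above the origin: 2 mm above the hub at first, 18 mm once that is home. The key's slot shows in the shaft's end as a dark notch, with a red stripe on the end face pointing to it. Its turn does not depend on the gearbox's.
- key (a point): Middle of the top of the key, 16 mm above the shoulder; key 8 mm wide, reaches 19 mm from the axis, z 2 to 16 mm. Hidden under the hub at first. The keyway slips over it when the x axes of gear and shaft agree within about 4 degrees (one position in the whole turn); the gear then drops 4 mm by its own weight on to the dust ring.
- dust_ring (a joint): Black rubber dust ring round the shaft under the hub, 41 to 57 mm diameter; how far it has been pushed down (m): 0 at first, top 12 mm above the shoulder; 0.012 with its top level with the shoulder. It does not spring back. Gear and ring together need 8 to 14 N of push on the hub to go down these last 12 mm.
- gearbox: Blue gearmotor, bolted down. Origin: on the bench under the shaft's axis, 92 mm below the shoulder. Foot plate 150 x 140 mm, housing 112 x 112 mm, aluminium bearing cover 108 mm diameter ending 4 mm below the shoulder; motor (76 mm diameter) lies along +x to 152 mm from the axis, its black terminal box 101 mm high at x 90 to 130 mm.
- lock_nut: Bystander: loose steel hexagon nut, 36 mm across flats, 14 mm tall, near the gearmotor, to be left alone. Origin under its centre.
- spanner_3: Bystander: steel combination spanner 44 x 218 x 9 mm beside the gearmotor, to be left alone; lies along its y.
- white_tub: Bystander: small white plastic tub with screws, 65 x 76 x 56 mm, to be left alone.
- tape_measure: Bystander: yellow tape measure 38 x 83 x 62 mm, to be left alone.
- duct_roll: Bystander: small black tape roll 53 x 51 x 19 mm, to be left alone.
- screwdriver_2: Bystander: red-handled screwdriver 31 x 183 x 28 mm, to be left alone.
Not all that is in view belongs to the job. Of the things that look like the gear, the smaller one is meant.

How it is judged (in metres and radians):
At the end, for the whole second after the job is handed in: The gear's hub sits on the shaft's shoulder (its underside within 2.5 mm of it), keyway over the key (x axes within 8 degrees), level within 2.3 degrees and at rest (z of gear in the frame of shaft between -0.004 and 0.0025 m and horizontal distance between gear and shaft below 0.004 m and angle between the x axis of gear and the x axis of shaft, either way round below 0.14 rad and angle between gear's own z axis and vertical below 0.04 rad and linear speed of gear below 0.02 m/s); the robot touches nothing.
It fails at once if the gear is lifted up the shaft (more than 8 mm above where it rests on the key) (z of gear in the frame of shaft above 0.024 m).
It fails at once if the gear is pressed or pushed with more than firm hand force (70 N) (contact force between the fingers and gear above 70 N).
It fails at once if the nut or one of the other loose things lying about is moved by more than 25 mm (distance of any of lock_nut, spanner_3, white_tub, tape_measure, duct_roll, screwdriver_2 from where it was at the start of the episode above 0.025 m).
It also fails if it takes over 58 s, if anything falls off the work surface, if the arm or the gripper's body presses on something with over 40 N, if the wrist force passes 120 N, or if a joint passes its speed limit or range.

## Working session

There is one attempt and no reset: what is moved stays moved. The work goes in short steps, Python scripts to look and compute and a tool call to move; the robot and the scene stay as the last step left them, time stands still between calls to the robot, and variables do not carry over. Pictures are saved under pics/ and viewed, at most 10 in all, crops included, and the job is handed in when it is done.

Besides the shell and the picture viewer there is one more tool, called after "Request:" as a command line: name --argument value ..., lists and objects as JSON in quotes. apply_moves: Moves the arm, as the interface text tells. Its arguments: {"type":"object","properties":{"deltas":{"type":"array"}},"required":["deltas"]}

```bash
mkdir -p pics; cat > h.py <<'E'
import numpy as np, cv2
from plant import ctrl
def snap(n,f):
    im=ctrl.snapshot(n); cv2.imwrite('pics/'+f,im[:,:,::-1]); return im
def proj(n,p):
    c=ctrl.camera_params(n);T=np.linalg.inv(np.array(c['cam_to_world']));q=T[:3,:3]@np.array(p)+T[:3,3]
    return c['fx']*q[0]/-q[2]+c['cx'], c['fy']*-q[1]/-q[2]+c['cy']
def ray(n,u,v,z):
    c=ctrl.camera_params(n);T=np.array(c['cam_to_world'])
    d=T[:3,:3]@np.array([(u-c['cx'])/c['fx'],-(v-c['cy'])/c['fy'],-1]);o=T[:3,3]
    return o+d*(z-o[2])/d[2]
E
python3 - <<'E'
from h import *
a=snap('top','top0.png');b=snap('side','side0.png')
for n in('top','side'):
    c=ctrl.camera_params(n);print(n,{k:(v if k!='cam_to_world' else np.round(v,3).tolist()) for k,v in c.items()})
print(ctrl.get_obs())
E
```

```text
top {'fx': 462.7250090663969, 'fy': 462.7250090663969, 'cx': 274.1714583198026, 'cy': 208.6663081055965, 'cam_to_world': [[-0.019, 0.99, -0.136, 0.211], [-1.0, -0.022, -0.019, -0.054], [-0.021, 0.136, 0.99, 1.694], [0.0, 0.0, 0.0, 1.0]]}
side {'fx': 464.8294207784672, 'fy': 464.8294207784672, 'cx': 270.0161098258758, 'cy': 208.53729893417395, 'cam_to_world': [[-0.934, 0.236, -0.268, 0.08], [-0.357, -0.631, 0.688, 0.884], [-0.007, 0.739, 0.674, 1.008], [0.0, 0.0, 0.0, 1.0]]}
{'clock': 0.1, 'joint_pos': array([-5.86668590e+01,  2.05887156e+01,  6.40021361e-01, -1.85436353e-02,
       -7.01373901e+01, -1.65055332e+01]), 'qvel': array([ 0.00114064, -0.09347894,  0.11310129,  0.02800553, -0.16073977,
       -0.00256632]), 'tau': array([-8.65752536e-04, -5.84162199e+01,  2.93750238e+01,  7.01549068e+00,
        1.00948586e-02, -5.42761381e-05]), 'tool_pos': array([ 0.17258994, -0.6521065 ,  0.22570581]), 'orientation': array([ 1.79912510e+02, -7.74482265e-03, -1.65178700e+02]), 'force': array([ 0.17964696, -0.43907555,  0.09221582]), 'moment': array([-0.02292913, -0.06217174, -0.03234963]), 'gripper_force': 0.0, 'opening': 0.08759881107935931}
```

View pics/top0.png

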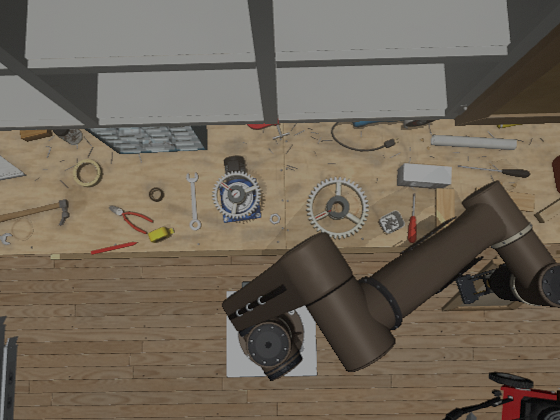

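View pics/side0.png

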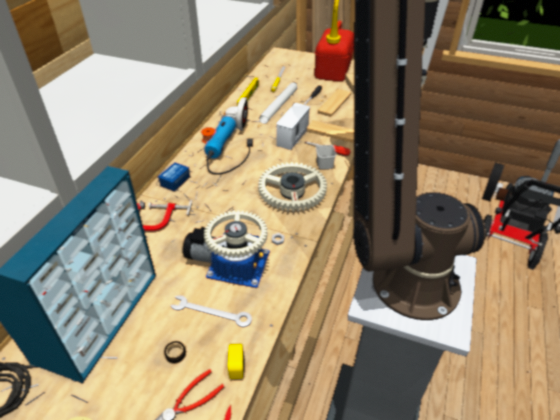

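Candidates: the small white gear on the blue gearmotor (top 237,195; side 236,235), and the larger white gear lying on the bench (top 338,207; side 292,187). I choose the small one and check it in a close crop.

```bash
python3 - <<'E'
from h import *
a=cv2.imread('pics/top0.png')[160:230,200:275];b=cv2.imread('pics/side0.png')[203:293,178:275]
A=cv2.resize(a,(428,400),interpolation=cv2.INTER_CUBIC);B=cv2.resize(b,(372,345),interpolation=cv2.INTER_CUBIC)
c=np.zeros((400,800,3),np.uint8);c[:,:428]=A;c[:345,428:]=B;cv2.imwrite('pics/c0.png',c)
for z in (.14,.12): print(z,ray('top',237,194.5,z),ray('side',235.5,229,z))
# white mask of the gear rim, ellipse
im=cv2.imread('pics/top0.png');h=cv2.cvtColor(im,cv2.COLOR_BGR2HSV)
m=((h[...,1]<45)&(h[...,2]>150)).astype(np.uint8)
m[:, :205]=0;m[:,265:]=0;m[:165]=0;m[225:]=0
m=cv2.morphologyEx(m,cv2.MORPH_CLOSE,np.ones((3,3)))
k=max(cv2.findContours(m,0,2)[0],key=cv2.contourArea);e=cv2.fitEllipse(cv2.convexHull(k));print(e,ray('top',*e[0],.138))
E
```

```text
0.14 [0.47620495 0.10081157 0.14      ] [0.48156807 0.1050718  0.14      ]
0.12 [0.47962444 0.10280586 0.12      ] [0.4908343  0.08711885 0.12      ]
((235.41714477539062, 194.21482849121094), (45.15324783325195, 47.64971160888672), 85.6749038696289) [0.47765742 0.10641907 0.138     ]
```

View pics/c0.png

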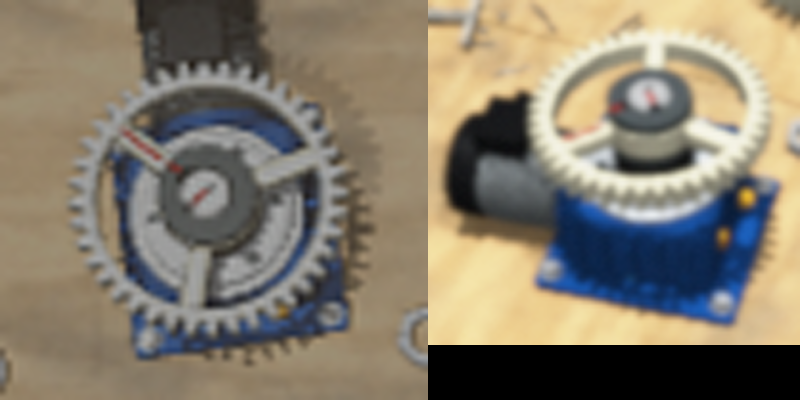

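The crop confirms it: the small gear is on the blue gearmotor. The striped spoke points to upper-left (top px ~225,186), and the shaft-end stripe is near (236,194). I need its direction, so I'll zoom in there.

```bash
python3 - <<'E'
from h import *
# average several frames for noise
def av(n,k=4): return np.mean([ctrl.snapshot(n).astype(float) for _ in range(k)],0)
T=av('top');S=av('side')
def crop(I,u,v,r,s): 
    c=I[v-r:v+r+1,u-r:u+r+1].astype(np.uint8)[:,:,::-1]
    return cv2.resize(c,(s,s),interpolation=cv2.INTER_CUBIC)
c=np.hstack([crop(T,236,194,9,390),crop(S,235,229,9,390)]);cv2.imwrite('pics/c1.png',c)
for n,I,u,v in(('top',T,236,194),('side',S,235,229)):
    P=I[v-25:v+26,u-25:u+26]; red=P[...,0]-P[...,1:].max(2)
    ys,xs=np.nonzero(red>25)
    print(n,[(int(x)+u-25,int(y)+v-25,int(red[y,x])) for x,y in zip(xs,ys)])
E
```

```text
top [(222, 183, 55), (223, 184, 52), (224, 185, 56), (225, 185, 43), (225, 186, 36), (226, 186, 53), (227, 187, 60), (230, 189, 54), (231, 189, 47), (235, 193, 39), (234, 194, 46), (235, 194, 36), (234, 195, 27), (249, 214, 28)]
side [(210, 204, 26), (211, 204, 27), (212, 204, 27), (213, 204, 27), (214, 204, 26), (215, 204, 26), (216, 204, 27), (217, 204, 28), (218, 204, 28), (219, 204, 27), (220, 204, 28), (221, 204, 29), (222, 204, 30), (223, 204, 30), (224, 204, 31), (225, 204, 32), (226, 204, 32), (227, 204, 31), (228, 204, 28), (229, 204, 25), (249, 204, 25), (250, 204, 26), (251, 204, 27), (252, 204, 28), (253, 204, 29), (254, 204, 28), (255, 204, 27), (256, 204, 25), (257, 204, 25), (258, 204, 25), (210, 205, 26), (211, 205, 26), (212, 205, 26), (213, 205, 26), (214, 205, 26), (215, 205, 26), (216, 205, 27), (217, 205, 27), (218, 205, 28), (219, 205, 29), (220, 205, 30), (221, 205, 32), (222, 205, 32), (223, 205, 33), (224, 205, 33), (225, 205, 33), (226, 205, 31), (227, 205, 29), (228, 205, 27), (229, 205, 25), (230, 205, 25), (231, 205, 25), (232, 205, 26), (233, 205, 27), (
[... 8674 characters left out ...]
3, 234, 28), (254, 234, 29), (255, 234, 28), (256, 234, 27), (257, 234, 27), (258, 234, 27), (212, 235, 27), (213, 235, 31), (214, 235, 31), (215, 235, 31), (216, 235, 30), (217, 235, 30), (218, 235, 32), (219, 235, 36), (220, 235, 37), (221, 235, 34), (222, 235, 30), (214, 236, 28), (215, 236, 29), (216, 236, 31), (217, 236, 34), (218, 236, 40), (219, 236, 47), (220, 236, 50), (221, 236, 41), (222, 236, 28), (214, 237, 30), (215, 237, 34), (216, 237, 35), (217, 237, 40), (218, 237, 44), (219, 237, 43), (220, 237, 34), (213, 238, 32), (214, 238, 49), (215, 238, 50), (216, 238, 41), (217, 238, 32), (213, 239, 30), (214, 239, 39), (215, 239, 34), (260, 253, 38), (259, 254, 30), (260, 254, 44)]
```

View pics/c1.png

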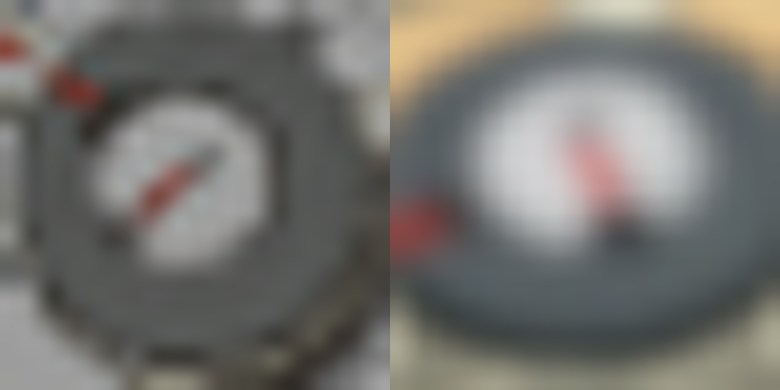

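```bash
python3 - <<'E'
from h import *
px=lambda X,Y,u0,v0:(u0-9+X/20.526-.5,v0-9+Y/20.526-.5)
an=lambda d:np.degrees(np.arctan2(d[1],d[0]))
R=lambda n,p,z:ray(n,*p,z)
ct=R('top',px(185,183,236,194),.15);cs=R('side',px(203,158,235,229),.15)
nt=R('top',px(120,232,236,194),.15);ns=R('side',px(232,230,235,229),.15)
print('centre',ct,cs,'notch',an(nt-ct),an(ns-cs),np.linalg.norm(nt-ct),np.linalg.norm(ns-cs))
print('stripe top',an(R('top',px(145,212,236,194),.15)-R('top',px(205,158,236,194),.15)),'side',an(R('side',px(225,215,235,229),.15)-R('side',px(192,120,235,229),.15)))
a=R('top',(222,183),.137);b=R('top',(227,187),.137);k=R('top',(230.4,189),.148)
print('gear',an(a-b),an(a-ct),an(k-ct),np.linalg.norm(a-ct),np.linalg.norm(k-ct))
a=R('side',(214.3,238.4),.137);b=R('side',(220.2,235.8),.137);k=R('side',(226.4,230.8),.148)
print('gear side',an(a-b),an(a-cs),an(k-cs),np.linalg.norm(a-cs),np.linalg.norm(k-cs))
E
```

```text
centre [0.47833712 0.10483423 0.15      ] [0.47994094 0.10802925 0.15      ] notch 126.35223765367836 129.61330484393886 0.013425372478259355 0.013724300147517668
stripe top 131.41648291524407 side 127.58327579824451
gear 50.04735396367123 50.22060489206409 47.627877828182534 0.06317834955806892 0.023776798352910345
gear side 53.493162721687476 48.20917918987684 46.89269304955164 0.06215989149223495 0.025612953684491555
```

Measured values:
- **Shaft:** about (0.479, 0.1065), with the shaft end at 0.150 and the hub top at 0.148. The two views agree within 3 mm.
- **Angles:** gear about 49.5°, key about 128.5°, so the gear turns about +79° (CCW).

I'll push the spoke at -70.5° (on the robot's side) from its clockwise window, starting at φ=-130°.

```bash
cat >> h.py <<'E'
C=np.array([.479,.1065])
def arc(phi,r=.050): return C+r*np.array([np.cos(np.radians(phi)),np.sin(np.radians(phi))])
def deltas(wps):
    """wps: (x,y,z,yaw) -> tool-frame delta mm, turn about tool z"""
    o=ctrl.get_obs();p=o['tool_pos'];w=np.radians(o['orientation'][2])
    X=np.array([np.cos(w),np.sin(w),0]);Y=np.array([np.sin(w),-np.cos(w),0])
    for t in wps:
        d=np.array(t[:3])-p; print(np.round([d@X*1e3,d@Y*1e3,-d[2]*1e3,-((t[3]-np.degrees(w)+180)%360-180)],1))
E
python3 -c "
from h import *
deltas([(.45,-.35,.23,-145),(*arc(-130),.22,-130)])"
```

```text
[-345.5  221.4   -3.5  -20.2]
[-449.5  626.5    6.5  -35.2]
```

Request:
apply_moves --deltas '[{"fingers": 0, "delta_pos": [-43, 28, 0], "angular": [0, 0, -3]}, {"fingers": 0, "delta_pos": [-86, 55, 0], "angular": [0, 0, -6]}, {"fingers": 0, "delta_pos": [-129, 83, 0], "angular": [0, 0, -9]}, {"fingers": 0, "delta_pos": [-172, 110, 0], "angular": [0, 0, -12]}, {"fingers": 0, "delta_pos": [-215, 138, 0], "angular": [0, 0, -15]}, {"fingers": 0, "delta_pos": [-258, 166, 0], "angular": [0, 0, -18]}, {"fingers": 0, "delta_pos": [-301, 193, 0], "angular": [0, 0, -20]}, {"fingers": 0, "delta_pos": [-345, 221, 0], "angular": [0, 0, -20]}, {"fingers": 0, "delta_pos": [-358, 270, 0], "angular": [0, 0, -22]}, {"fingers": 0, "delta_pos": [-370, 315, 0], "angular": [0, 0, -24]}]'

```text
clock: 1.5
tool_pos: [0.4507, -0.2562, 0.2261]
orientation: [180.0, -0.0, -141.1]
force: [1.5, 0.3, -0.2]
opening: 0.0131
gripper_force: 0.0
```

```bash
python3 -c "
from h import *
deltas([(*arc(-130),.22,-130)]);print(ctrl.get_obs()['clock'])"
```

```text
[-200.8  254.8    6.1  -11.1]
1.5
```

Request:
apply_moves --deltas '[{"fingers": 0, "delta_pos": [-28, 36, 0], "angular": [0, 0, -2]}, {"fingers": 0, "delta_pos": [-56, 72, 1], "angular": [0, 0, -4]}, {"fingers": 0, "delta_pos": [-84, 108, 2], "angular": [0, 0, -6]}, {"fingers": 0, "delta_pos": [-112, 144, 3], "angular": [0, 0, -8]}, {"fingers": 0, "delta_pos": [-140, 180, 4], "angular": [0, 0, -10]}, {"fingers": 0, "delta_pos": [-168, 216, 5], "angular": [0, 0, -11]}, {"fingers": 0, "delta_pos": [-190, 242, 6], "angular": [0, 0, -11]}, {"fingers": 0, "delta_pos": [-200, 254, 6], "angular": [0, 0, -11]}, {"fingers": 0, "delta_pos": [-200, 254, 6], "angular": [0, 0, -11]}]'

```text
clock: 2.4
tool_pos: [0.4463, 0.0671, 0.2208]
orientation: [-180.0, 0.0, -130.0]
force: [-0.0, 0.2, -0.5]
opening: 0.0004
gripper_force: 0.0
```

```bash
python3 - <<'E'
from h import *
deltas([(*arc(-130),.20,-130)]);print(ctrl.get_obs()['tool_pos'],ctrl.get_obs()['joint_pos'])
T=ctrl.snapshot('top');S=ctrl.snapshot('side')
f=lambda I,u,v,r:cv2.resize(np.ascontiguousarray(I[v-r:v+r,u-r:u+r,::-1]),(400,400),interpolation=cv2.INTER_CUBIC)
cv2.imwrite('pics/c2.png',np.hstack([f(T,236,200,40),f(S,235,220,60)]))
E
```

```text
[-1.2  0.3 20.8 -0. ]
[0.44634352 0.06711102 0.22077034] [ 3.36973762e+01 -8.74004592e-01 -2.66390338e+01 -1.32615730e-04
 -6.41973489e+01 -7.36973869e+01]
```

View pics/c2.png

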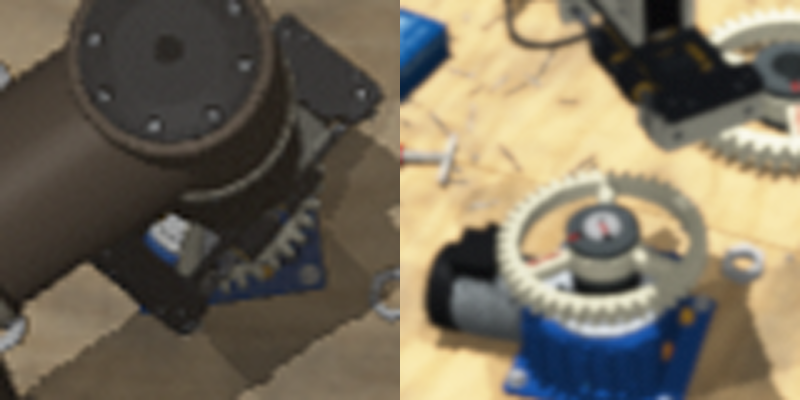

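The picture shows the closed gripper hanging free over the gear's near side (its tips are out beyond the gear in the side view, as expected for z=0.22). The gear is still as it was. I'll lower it into the window.

Request:
apply_moves --deltas '[{"fingers": 0, "delta_pos": [-1, 0, 25], "angular": [0, 0, 0]}, {"fingers": 0, "delta_pos": [-1, 0, 50], "angular": [0, 0, 0]}, {"fingers": 0, "delta_pos": [-1, 0, 66], "angular": [0, 0, 0]}, {"fingers": 0, "delta_pos": [-1, 0, 72], "angular": [0, 0, 0]}, {"fingers": 0, "delta_pos": [-1, 0, 76], "angular": [0, 0, 0]}, {"fingers": 0, "delta_pos": [-1, 0, 80], "angular": [0, 0, 0]}, {"fingers": 0, "delta_pos": [-1, 0, 85], "angular": [0, 0, 0]}, {"fingers": 0, "delta_pos": [-1, 0, 90], "angular": [0, 0, 0]}, {"fingers": 0, "delta_pos": [-1, 0, 95], "angular": [0, 0, 0]}, {"fingers": 0, "delta_pos": [-1, 0, 99], "angular": [0, 0, 0]}]'

```text
clock: 3.5
tool_pos: [0.4469, 0.066, 0.1212]
orientation: [180.0, -0.0, -130.2]
force: [-0.6, -0.4, -0.3]
opening: 0.0004
gripper_force: 0.0
```

```bash
python3 - <<'E'
from h import *
o=ctrl.get_obs();print(o['tool_pos'],o['force'],o['clock'])
deltas([(*arc(p),.121,p) for p in range(-126,-89,4)])
E
```

```text
[0.44685255 0.06601458 0.12120426] [-0.55180652 -0.41404505 -0.26528883] 3.5
[-1.8 -2.1  0.2 -4.2]
[-2.2 -5.6  0.2 -8.2]
[ -2.8  -9.    0.2 -12.2]
[ -3.7 -12.4   0.2 -16.2]
[ -4.7 -15.7   0.2 -20.2]
[ -6.1 -18.9   0.2 -24.2]
[ -7.6 -22.1   0.2 -28.2]
[ -9.3 -25.1   0.2 -32.2]
[-11.3 -28.    0.2 -36.2]
[-13.5 -30.7   0.2 -40.2]
```

Request:
apply_moves --deltas '[{"fingers": 0, "delta_pos": [-1.8, -2, 0], "angular": [0, 0, -4]}, {"fingers": 0, "delta_pos": [-2.2, -5.6, 0], "angular": [0, 0, -8]}, {"fingers": 0, "delta_pos": [-2.5, -7.5, 0], "angular": [0, 0, -10]}, {"fingers": 0, "delta_pos": [-2.8, -9, 0], "angular": [0, 0, -12]}, {"fingers": 0, "delta_pos": [-3.2, -10.7, 0], "angular": [0, 0, -14]}, {"fingers": 0, "delta_pos": [-3.7, -12.4, 0], "angular": [0, 0, -16]}, {"fingers": 0, "delta_pos": [-4.2, -14, 0], "angular": [0, 0, -18]}, {"fingers": 0, "delta_pos": [-4.7, -15.7, 0], "angular": [0, 0, -20]}, {"fingers": 0, "delta_pos": [-5.4, -17.3, 0], "angular": [0, 0, -22]}, {"fingers": 0, "delta_pos": [-6.1, -18.9, 0], "angular": [0, 0, -24]}]'

```text
clock: 4.5
tool_pos: [0.4653, 0.0585, 0.1214]
orientation: [180.0, -0.0, -106.1]
force: [-0.5, 0.4, 0.4]
opening: 0.0003
gripper_force: 0.0
```

```bash
cat > st.py <<'E'
from h import *
import sys
o=ctrl.get_obs();p=o['tool_pos'];print(p,o['force'].round(1),o['clock'],'phi',np.degrees(np.arctan2(p[1]-C[1],p[0]-C[0])).round(1),np.hypot(*(p[:2]-C)).round(4))
deltas([(*arc(q),.121,q) for q in np.arange(*map(float,sys.argv[1:4]))])
S=ctrl.snapshot('side').astype(int)
red=S[...,0]-S[...,1:].max(2)
s=cv2.inRange(cv2.cvtColor(S.astype(np.uint8),cv2.COLOR_RGB2HSV),(0,80,60),(6,255,255))|cv2.inRange(cv2.cvtColor(S.astype(np.uint8),cv2.COLOR_RGB2HSV),(170,80,60),(180,255,255))
ys,xs=np.nonzero(s[205:265,195:275]);print([(x+195,y+205) for x,y in zip(xs.tolist(),ys.tolist())])
E
python3 st.py -104 -83 2
```

```text
[0.46534767 0.05849471 0.12139027] [-0.5  0.4  0.4] 4.5 phi -105.9 0.0499
[ 0.1 -1.6  0.4 -2.1]
[-0.  -3.4  0.4 -4.1]
[-0.2 -5.1  0.4 -6.1]
[-0.4 -6.8  0.4 -8.1]
[ -0.7  -8.6   0.4 -10.1]
[ -1.  -10.3   0.4 -12.1]
[ -1.4 -12.    0.4 -14.1]
[ -1.9 -13.7   0.4 -16.1]
[ -2.4 -15.3   0.4 -18.1]
[ -2.9 -17.    0.4 -20.1]
[ -3.6 -18.6   0.4 -22.1]
[(226, 230), (227, 230), (228, 230), (226, 231), (227, 231)]
```

The hub stripe is still at side px (226.5,230.5), so there's no contact yet. I'll carry on along the arc.

Request:
apply_moves --deltas '[{"fingers": 0, "delta_pos": [0, -1.7, 0], "angular": [0, 0, -2]}, {"fingers": 0, "delta_pos": [0, -3.4, 0], "angular": [0, 0, -4]}, {"fingers": 0, "delta_pos": [-0.2, -5.1, 0], "angular": [0, 0, -6]}, {"fingers": 0, "delta_pos": [-0.4, -6.9, 0], "angular": [0, 0, -8]}, {"fingers": 0, "delta_pos": [-0.7, -8.6, 0], "angular": [0, 0, -10]}, {"fingers": 0, "delta_pos": [-1, -10.3, 0], "angular": [0, 0, -12]}, {"fingers": 0, "delta_pos": [-1.4, -12, 0], "angular": [0, 0, -14]}, {"fingers": 0, "delta_pos": [-1.9, -13.7, 0], "angular": [0, 0, -16]}, {"fingers": 0, "delta_pos": [-2.4, -15.4, 0], "angular": [0, 0, -18]}, {"fingers": 0, "delta_pos": [-3, -17, 0], "angular": [0, 0, -20]}]'

```text
clock: 5.55
tool_pos: [0.4823, 0.0565, 0.1213]
orientation: [180.0, -0.0, -86.1]
force: [-0.2, 0.0, 0.1]
opening: 0.0005
gripper_force: 0.3
```

```bash
python3 st.py -84 -80 2
```

```text
[0.48226509 0.05653433 0.12132929] [-0.2  0.   0.1] 5.55 phi -86.3 0.0501
[-0.1 -2.   0.3 -2.1]
[-0.2 -3.7  0.3 -4.1]
[(228, 231), (227, 232), (228, 232), (227, 233), (256, 264)]
```

```bash
cat > ga.py <<'E'
from h import *
def gang(u,v,z=.148):
    k=ray('side',u,v,z);d=k[:2]-np.array([.4799,.1080]);return np.degrees(np.arctan2(d[1],d[0])).round(1),np.hypot(*d).round(4)
if __name__=='__main__':
    import sys; print(gang(*map(float,sys.argv[1:])))
E
python3 ga.py 226.7 230.5; python3 ga.py 227.5 232
python3 - <<'E'
from ga import *
for a in (60,80,100,120,128): print(a,np.round(proj('side',[.4799+.0245*np.cos(np.radians(a)),.108+.0245*np.sin(np.radians(a)),.148]),1))
E
```

```text
(np.float64(45.3), np.float64(0.0245))
(np.float64(59.1), np.float64(0.0252))
60 [227.8 232. ]
80 [230.2 233.5]
100 [233.1 234.3]
120 [236.4 234.3]
128 [237.7 234.1]
```

Request:
apply_moves --deltas '[{"fingers": 0, "delta_pos": [0, -1.7, 0], "angular": [0, 0, -2]}, {"fingers": 0, "delta_pos": [0, -3.4, 0], "angular": [0, 0, -4]}, {"fingers": 0, "delta_pos": [-0.2, -5.1, 0], "angular": [0, 0, -6]}, {"fingers": 0, "delta_pos": [-0.4, -6.9, 0], "angular": [0, 0, -8]}, {"fingers": 0, "delta_pos": [-0.7, -8.6, 0], "angular": [0, 0, -10]}, {"fingers": 0, "delta_pos": [-1, -10.3, 0], "angular": [0, 0, -12]}, {"fingers": 0, "delta_pos": [-1.4, -12, 0], "angular": [0, 0, -14]}, {"fingers": 0, "delta_pos": [-1.9, -13.7, 0], "angular": [0, 0, -16]}, {"fingers": 0, "delta_pos": [-2.4, -15.4, 0], "angular": [0, 0, -18]}, {"fingers": 0, "delta_pos": [-3, -17, 0], "angular": [0, 0, -20]}]'

```text
clock: 6.6
tool_pos: [0.4991, 0.0607, 0.1214]
orientation: [180.0, -0.0, -66.2]
force: [1.0, -1.3, -1.0]
opening: 0.0003
gripper_force: 0.3
```

```bash
python3 st.py -64 -60 2
```

```text
[0.49905733 0.06067552 0.12135389] [ 1.  -1.3 -1. ] 6.6 phi -66.4 0.05
[-0.1 -2.1  0.4 -2.2]
[-0.2 -3.8  0.4 -4.2]
[(230, 233), (231, 233)]
```

Request:
apply_moves --deltas '[{"fingers": 0, "delta_pos": [0, -1.7, 0], "angular": [0, 0, -2]}, {"fingers": 0, "delta_pos": [0, -3.4, 0], "angular": [0, 0, -4]}, {"fingers": 0, "delta_pos": [-0.2, -5.1, 0], "angular": [0, 0, -6]}, {"fingers": 0, "delta_pos": [-0.4, -6.9, 0], "angular": [0, 0, -8]}, {"fingers": 0, "delta_pos": [-0.7, -8.6, 0], "angular": [0, 0, -10]}, {"fingers": 0, "delta_pos": [-1, -10.3, 0], "angular": [0, 0, -12]}, {"fingers": 0, "delta_pos": [-1.4, -12, 0], "angular": [0, 0, -14]}, {"fingers": 0, "delta_pos": [-1.9, -13.7, 0], "angular": [0, 0, -16]}, {"fingers": 0, "delta_pos": [-2.4, -15.4, 0], "angular": [0, 0, -18]}, {"fingers": 0, "delta_pos": [-3, -17, 0], "angular": [0, 0, -20]}]'

```text
clock: 7.65
tool_pos: [0.5134, 0.0703, 0.1214]
orientation: [180.0, 0.0, -46.2]
force: [-0.1, 0.5, -0.8]
opening: 0.0004
gripper_force: 0.3
```

```bash
python3 st.py -45 -33 1.5
```

```text
[0.5134264  0.07030991 0.1214176 ] [-0.1  0.5 -0.8] 7.65 phi -46.4 0.0499
[ 0.  -1.2  0.4 -1.2]
[-0.  -2.6  0.4 -2.7]
[-0.1 -3.9  0.4 -4.2]
[-0.2 -5.2  0.4 -5.7]
[-0.3 -6.5  0.4 -7.2]
[-0.5 -7.8  0.4 -8.7]
[ -0.7  -9.1   0.4 -10.2]
[ -1.  -10.3   0.4 -11.7]
[(234, 234), (256, 264)]
```

Request:
apply_moves --deltas '[{"fingers": 0, "delta_pos": [0, -1.2, 0], "angular": [0, 0, -1.4]}, {"fingers": 0, "delta_pos": [0, -2.4, 0], "angular": [0, 0, -2.8]}, {"fingers": 0, "delta_pos": [-0.1, -3.6, 0], "angular": [0, 0, -4.2]}, {"fingers": 0, "delta_pos": [-0.2, -4.9, 0], "angular": [0, 0, -5.6]}, {"fingers": 0, "delta_pos": [-0.3, -6.1, 0], "angular": [0, 0, -7]}, {"fingers": 0, "delta_pos": [-0.5, -7.3, 0], "angular": [0, 0, -8.4]}, {"fingers": 0, "delta_pos": [-0.7, -8.5, 0], "angular": [0, 0, -9.8]}, {"fingers": 0, "delta_pos": [-1, -9.7, 0], "angular": [0, 0, -11.2]}, {"fingers": 0, "delta_pos": [-1.2, -10.9, 0], "angular": [0, 0, -12.6]}, {"fingers": 0, "delta_pos": [-1.5, -12.1, 0], "angular": [0, 0, -14]}]'

```text
clock: 8.7
tool_pos: [0.5213, 0.0799, 0.1216]
orientation: [-180.0, -0.0, -32.1]
force: [0.0, -1.7, -0.4]
opening: 0.0002
gripper_force: 0.2
```

```bash
python3 st.py -31 -29 1
```

```text
[0.5212891  0.07989337 0.12157082] [ 0.  -1.7 -0.4] 8.7 phi -32.2 0.05
[ 0.  -1.   0.6 -1.1]
[ 0.  -1.9  0.6 -2.1]
[(256, 264)]
```

Request:
apply_moves --deltas '[{"fingers": 0, "delta_pos": [0, -0.9, 0], "angular": [0, 0, -1]}, {"fingers": 0, "delta_pos": [0, -1.7, 0], "angular": [0, 0, -2]}, {"fingers": 0, "delta_pos": [0, -2.6, 0], "angular": [0, 0, -3]}, {"fingers": 0, "delta_pos": [-0.1, -3.5, 0], "angular": [0, 0, -4]}, {"fingers": 0, "delta_pos": [-0.2, -4.4, 0], "angular": [0, 0, -5]}, {"fingers": 0, "delta_pos": [-0.3, -5.2, 0], "angular": [0, 0, -6]}]'

```text
clock: 9.35
tool_pos: [0.5238, 0.0844, 0.1216]
orientation: [180.0, 0.0, -26.1]
force: [-0.1, -0.5, 0.0]
opening: 0.0005
gripper_force: 0.2
```

```bash
python3 st.py -25 -23 1; python3 - <<'E'
from h import *
o=ctrl.get_obs();print(o['moment'])
S=ctrl.snapshot('side');cv2.imwrite('pics/c3.png',cv2.resize(np.ascontiguousarray(S[190:275,190:290,::-1]),(680,578),interpolation=cv2.INTER_CUBIC))
E
```

```text
[0.52377571 0.0844377  0.12156218] [-0.1 -0.5  0. ] 9.35 phi -26.2 0.0499
[ 0.1 -1.1  0.6 -1.1]
[ 0.1 -1.9  0.6 -2.1]
[]
[-0.06049014  0.11049837 -0.03503332]
```

View pics/c3.png

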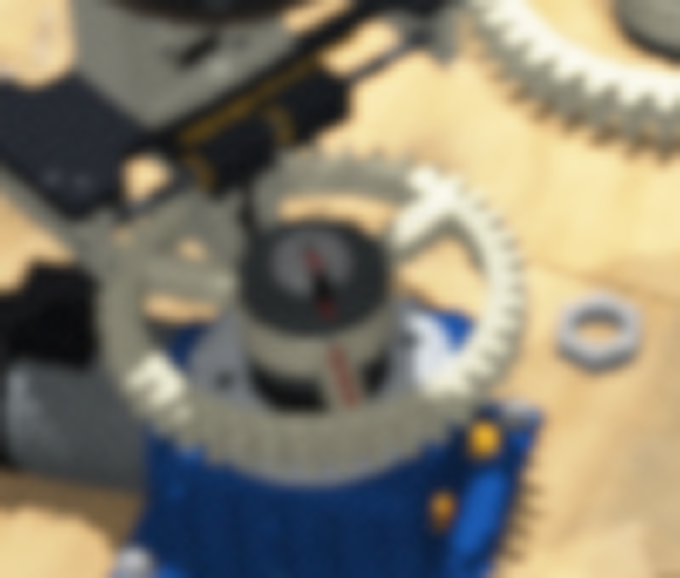

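The picture shows the spoke's red stripe (343,378), the hub stripe (328,312) and the notch (322,288) almost in line. Only a few degrees remain, so I creep on and watch the force.

Request:
apply_moves --deltas '[{"fingers": 0, "delta_pos": [0, -0.4, 0], "angular": [0, 0, -0.5]}, {"fingers": 0, "delta_pos": [0, -0.9, 0], "angular": [0, 0, -1]}, {"fingers": 0, "delta_pos": [0, -1.3, 0], "angular": [0, 0, -1.5]}, {"fingers": 0, "delta_pos": [0, -1.7, 0], "angular": [0, 0, -2]}]'

```text
clock: 9.85
tool_pos: [0.5245, 0.0859, 0.1216]
orientation: [-180.0, 0.0, -24.1]
force: [0.1, -0.5, 0.1]
opening: 0.0008
gripper_force: 0.1
```

```bash
cat > ax.py <<'E'
from h import *
# red stripe on spoke in the side view (shadowed): centroid ray; rim bottom row of white teeth for height
S=np.mean([ctrl.snapshot('side').astype(float) for _ in range(2)],0)
an=lambda d:np.degrees(np.arctan2(d[1],d[0])).round(1)
red=S[...,0]-S[...,2]*.5-S[...,1]*.5
r=S[...,0]/(S[...,1]+S[...,2]+1)
m=(r>.62)&(np.indices(r.shape)[0]>225)&(np.indices(r.shape)[0]<252)&(np.indices(r.shape)[1]>228)&(np.indices(r.shape)[1]<246)
ys,xs=np.nonzero(m);print(list(zip(xs.tolist(),ys.tolist(),r[m].round(2).tolist())))
s=ys>238
if s.any():
    w=r[m][s];u=(xs[s]*w).sum()/w.sum();v=(ys[s]*w).sum()/w.sum()
    for z in(.137,.133):
        p=ray('side',u,v,z);d=p[:2]-np.array([.4799,.1080]);print(u,v,'gear',an(d),np.hypot(*d).round(4))
print(ctrl.get_obs()['force'])
E
python3 ax.py
```

```text
[(235, 227, 0.65), (236, 227, 0.63), (235, 228, 0.65), (236, 228, 0.71), (236, 229, 0.67), (237, 234, 0.77), (238, 234, 0.75), (237, 235, 0.82), (238, 235, 0.87), (239, 235, 0.65), (237, 236, 0.68), (238, 236, 0.72), (239, 241, 0.64), (239, 242, 0.69), (240, 242, 0.68), (239, 243, 0.67), (240, 243, 0.72), (241, 243, 0.63), (239, 244, 0.65), (240, 244, 0.73), (241, 244, 0.67), (239, 245, 0.62), (240, 245, 0.72), (241, 245, 0.7), (240, 246, 0.68), (241, 246, 0.74), (242, 246, 0.66), (240, 247, 0.65), (241, 247, 0.73), (242, 247, 0.67), (241, 248, 0.7), (242, 248, 0.67), (241, 249, 0.62), (242, 249, 0.63)]
240.4556626462444 245.1721970011392 gear 127.0 0.0545
240.4556626462444 245.1721970011392 gear 127.8 0.0508
[ 0.09357228 -0.2142391  -0.18853548]
```

Request:
apply_moves --deltas '[{"fingers": 0, "delta_pos": [0, -0.4, 0], "angular": [0, 0, -0.5]}, {"fingers": 0, "delta_pos": [0, -0.9, 0], "angular": [0, 0, -1]}, {"fingers": 0, "delta_pos": [0, -1.3, 0], "angular": [0, 0, -1.5]}]'

```text
clock: 10.25
tool_pos: [0.5251, 0.0871, 0.1216]
orientation: [180.0, -0.0, -22.6]
force: [-0.4, -0.5, -0.1]
opening: 0.0006
gripper_force: 0.2
```

```bash
python3 ax.py|tail -3; python3 - <<'E'
from ga import *
for z in (.148,.144): print(z,np.round(proj('side',[.4799+.0245*np.cos(np.radians(128)),.108+.0245*np.sin(np.radians(128)),z]),1))
E
```

```text
240.8059492951006 245.24631865343216 gear 127.8 0.055
240.8059492951006 245.24631865343216 gear 128.6 0.0513
[-1.01581463 -0.93511475  0.0704101 ]
0.148 [237.7 234.1]
0.144 [237.8 235.2]
```

Request:
apply_moves --deltas '[{"fingers": 0, "delta_pos": [0, -0.4, 0], "angular": [0, 0, -0.5]}, {"fingers": 0, "delta_pos": [0, -0.9, 0], "angular": [0, 0, -1]}, {"fingers": 0, "delta_pos": [0, -1.3, 0], "angular": [0, 0, -1.5]}]'

```text
clock: 10.65
tool_pos: [0.5256, 0.0883, 0.1216]
orientation: [-180.0, -0.0, -21.1]
force: [0.7, 0.4, 0.7]
opening: 0.0004
gripper_force: 0.2
```

```bash
python3 ax.py
```

```text
[(235, 227, 0.64), (236, 227, 0.62), (235, 228, 0.66), (236, 228, 0.7), (236, 229, 0.67), (237, 234, 0.73), (238, 234, 0.8), (239, 234, 0.67), (237, 235, 0.71), (238, 235, 0.84), (239, 235, 0.74), (238, 236, 0.69), (239, 236, 0.66), (239, 242, 0.62), (240, 242, 0.68), (241, 242, 0.64), (240, 243, 0.71), (241, 243, 0.69), (240, 244, 0.67), (241, 244, 0.73), (242, 244, 0.66), (240, 245, 0.63), (241, 245, 0.73), (242, 245, 0.71), (241, 246, 0.68), (242, 246, 0.74), (243, 246, 0.66), (241, 247, 0.63), (242, 247, 0.7), (243, 247, 0.66), (242, 248, 0.63), (243, 248, 0.63)]
241.26606134401578 244.93388819511884 gear 129.3 0.0543
241.26606134401578 244.93388819511884 gear 130.2 0.0506
[-0.3833256  -0.40528223  0.70160393]
```

Request:
apply_moves --deltas '[{"fingers": 0, "delta_pos": [0, -0.4, 0], "angular": [0, 0, -0.5]}, {"fingers": 0, "delta_pos": [0, -0.9, 0], "angular": [0, 0, -1]}, {"fingers": 0, "delta_pos": [0, -1.3, 0], "angular": [0, 0, -1.5]}]'

```text
clock: 11.05
tool_pos: [0.526, 0.0895, 0.1216]
orientation: [180.0, 0.0, -19.6]
force: [0.1, -0.3, 0.0]
opening: 0.0006
gripper_force: 0.2
```

```bash
python3 ax.py
```

```text
[(235, 227, 0.65), (236, 227, 0.62), (235, 228, 0.66), (236, 228, 0.7), (236, 229, 0.67), (237, 234, 0.72), (238, 234, 0.85), (239, 234, 0.71), (237, 235, 0.73), (238, 235, 0.96), (239, 235, 0.84), (238, 236, 0.76), (239, 236, 0.74), (240, 241, 0.63), (240, 242, 0.66), (241, 242, 0.66), (240, 243, 0.65), (241, 243, 0.71), (242, 243, 0.64), (240, 244, 0.63), (241, 244, 0.72), (242, 244, 0.69), (241, 245, 0.67), (242, 245, 0.73), (243, 245, 0.66), (241, 246, 0.63), (242, 246, 0.74), (243, 246, 0.71), (244, 246, 0.62), (242, 247, 0.68), (243, 247, 0.74), (244, 247, 0.65), (242, 248, 0.62), (243, 248, 0.69), (244, 248, 0.62)]
241.8682941970541 245.0069315846896 gear 130.7 0.055
241.8682941970541 245.0069315846896 gear 131.8 0.0514
[-0.21195834 -0.31589914  0.28908521]
```

Request:
apply_moves --deltas '[{"fingers": 0, "delta_pos": [0, -0.4, 0], "angular": [0, 0, -0.5]}, {"fingers": 0, "delta_pos": [0, -0.9, 0], "angular": [0, 0, -1]}, {"fingers": 0, "delta_pos": [0, -1.3, 0], "angular": [0, 0, -1.5]}]'

```text
clock: 11.45
tool_pos: [0.5265, 0.0907, 0.1216]
orientation: [-180.0, -0.0, -18.1]
force: [0.1, -0.6, -0.1]
opening: 0.0003
gripper_force: 0.2
```

```bash
python3 ax.py|tail -3;  python3 - <<'E'
from h import *
S=ctrl.snapshot('side');B=cv2.imread('pics/side0.png')
f=lambda I:cv2.resize(np.ascontiguousarray(I[215:265,205:265]),(400,333),interpolation=cv2.INTER_CUBIC)
cv2.imwrite('pics/c4.png',np.hstack([f(B),f(S[...,::-1])]))
E
```

```text
242.25983680785512 244.72717029697424 gear 132.0 0.0545
242.25983680785512 244.72717029697424 gear 133.2 0.0508
[-0.69300893 -0.48692764  0.1157943 ]
```

View pics/c4.png

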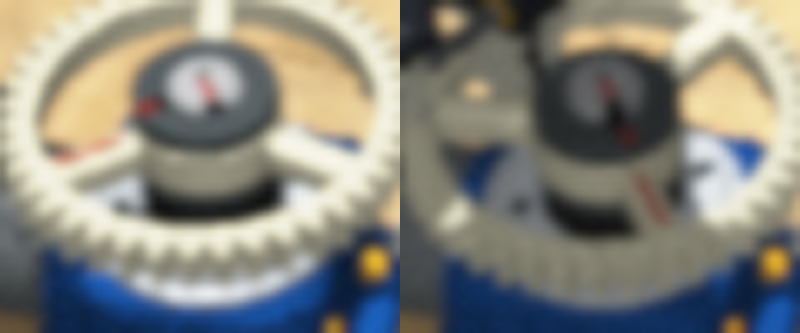

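The comparison (left before, right now) shows the gear has dropped: more shaft stands above the hub, and the rim now hides the white cover below it. The keyway and notch line up. I'll back off the spoke and go up.

Request:
apply_moves --deltas '[{"fingers": 0, "delta_pos": [0, 3, 0], "angular": [0, 0, 3]}, {"fingers": 0, "delta_pos": [-0.3, 6, 0], "angular": [0, 0, 6]}, {"fingers": 0, "delta_pos": [-0.5, 8, 0], "angular": [0, 0, 8]}, {"fingers": 0, "delta_pos": [-0.5, 8, -10], "angular": [0, 0, 8]}, {"fingers": 0, "delta_pos": [-0.5, 8, -30], "angular": [0, 0, 8]}, {"fingers": 0, "delta_pos": [-0.5, 8, -60], "angular": [0, 0, 8]}, {"fingers": 38, "delta_pos": [-0.5, 8, -80], "angular": [0, 0, 8]}, {"fingers": 38, "delta_pos": [-0.5, 8, -80], "angular": [0, 0, 8]}]'

```text
clock: 12.4
tool_pos: [0.5254, 0.084, 0.2056]
orientation: [-179.7, -0.2, -26.1]
force: [-0.1, -0.1, -0.5]
opening: 0.0112
gripper_force: 0.0
```

```bash
python3 - <<'E'
from h import *
o=ctrl.get_obs();print(o['tool_pos'],o['force'],o['opening'])
deltas([(*C,.2,-26),(*C,.147,-26)])
E
python3 ax.py|tail -3
```

```text
[0.52538736 0.08403145 0.20559748] [-0.11309944 -0.07327676 -0.53799244] 0.011228835810509614
[-51.5   0.2   5.6  -0.1]
[-51.5   0.2  58.6  -0.1]
242.0572128755181 244.36034934988132 gear 132.0 0.053
242.0572128755181 244.36034934988132 gear 133.1 0.0494
[-0.90543456  0.10160924 -1.02757762]
```

Request:
apply_moves --deltas '[{"fingers": 40, "delta_pos": [-25, 0, 0], "angular": [0, 0, 0]}, {"fingers": 40, "delta_pos": [-51.5, 0.2, 0], "angular": [0, 0, 0]}, {"fingers": 40, "delta_pos": [-51.5, 0.2, 5], "angular": [0, 0, 0]}, {"fingers": 40, "delta_pos": [-51.5, 0.2, 20], "angular": [0, 0, 0]}, {"fingers": 40, "delta_pos": [-51.5, 0.2, 35], "angular": [0, 0, 0]}, {"fingers": 40, "delta_pos": [-51.5, 0.2, 45], "angular": [0, 0, 0]}, {"fingers": 40, "delta_pos": [-51.5, 0.2, 50], "angular": [0, 0, 0]}, {"fingers": 40, "delta_pos": [-51.5, 0.2, 54], "angular": [0, 0, 0]}, {"fingers": 40, "delta_pos": [-51.5, 0.2, 56], "angular": [0, 0, 0]}, {"fingers": 40, "delta_pos": [-51.5, 0.2, 57], "angular": [0, 0, 0]}]'

```text
clock: 13.5
tool_pos: [0.4774, 0.1058, 0.1447]
orientation: [-180.0, -0.0, -26.2]
force: [-0.2, -0.6, 0.0]
opening: 0.0401
gripper_force: 0.0
```

```bash
python3 - <<'E'
from h import *
o=ctrl.get_obs();print(o['tool_pos'],o['force'],o['moment'],o['opening'])
deltas([(*C,.144,-26)])
S=ctrl.snapshot('side')
cv2.imwrite('pics/c5.png',cv2.resize(np.ascontiguousarray(S[190:270,190:290,::-1]),(700,560),interpolation=cv2.INTER_CUBIC))
E
```

```text
[0.47735692 0.10580149 0.14465055] [-0.18552468 -0.63584438  0.02756352] [-0.05244144  0.21899877 -0.02233065] 0.04014616367899396
[ 1.2 -1.4  0.7 -0.2]
```

View pics/c5.png

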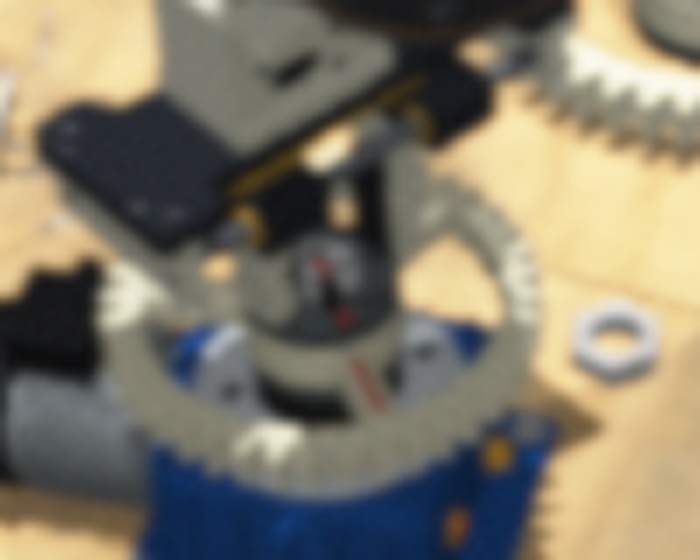

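At z=0.1447 there's no contact, so the hub is below its first height (0.148): the drop is confirmed. The fingers straddle the shaft with the notch and hub stripe between them, so I press slowly.

Request:
apply_moves --deltas '[{"fingers": 40, "delta_pos": [1.2, -1.4, 0], "angular": [0, 0, 0]}, {"fingers": 40, "delta_pos": [1.2, -1.4, 1], "angular": [0, 0, 0]}, {"fingers": 40, "delta_pos": [1.2, -1.4, 2], "angular": [0, 0, 0]}, {"fingers": 40, "delta_pos": [1.2, -1.4, 3], "angular": [0, 0, 0]}, {"fingers": 40, "delta_pos": [1.2, -1.4, 4], "angular": [0, 0, 0]}]'

```text
clock: 14.05
tool_pos: [0.4798, 0.1068, 0.1419]
orientation: [-179.9, -0.1, -26.1]
force: [-1.2, -0.8, 9.1]
opening: 0.0397
gripper_force: 4.6
```

Request:
apply_moves --deltas '[{"fingers": 40, "delta_pos": [0, 0, 1], "angular": [0, 0, 0]}, {"fingers": 40, "delta_pos": [0, 0, 2], "angular": [0, 0, 0]}, {"fingers": 40, "delta_pos": [0, 0, 3], "angular": [0, 0, 0]}, {"fingers": 40, "delta_pos": [0, 0, 4], "angular": [0, 0, 0]}, {"fingers": 40, "delta_pos": [0, 0, 5], "angular": [0, 0, 0]}, {"fingers": 40, "delta_pos": [0, 0, 6], "angular": [0, 0, 0]}]'

```text
clock: 14.65
tool_pos: [0.4797, 0.1068, 0.1359]
orientation: [-179.9, -0.1, -26.1]
force: [-3.2, -0.4, 9.7]
opening: 0.0399
gripper_force: 4.6
```

Request:
apply_moves --deltas '[{"fingers": 40, "delta_pos": [0, 0, 1], "angular": [0, 0, 0]}, {"fingers": 40, "delta_pos": [0, 0, 2], "angular": [0, 0, 0]}, {"fingers": 40, "delta_pos": [0, 0, 2.7], "angular": [0, 0, 0]}, {"fingers": 40, "delta_pos": [0, 0, 3.3], "angular": [0, 0, 0]}]'

```text
clock: 15.05
tool_pos: [0.4798, 0.1068, 0.1326]
orientation: [-179.9, -0.1, -26.1]
force: [-1.9, 0.1, 9.5]
opening: 0.04
gripper_force: 4.6
```

Expected home is z≈0.132. I press in small steps until the force rises.

Request:
apply_moves --deltas '[{"fingers": 40, "delta_pos": [0, 0, 0.4], "angular": [0, 0, 0]}, {"fingers": 40, "delta_pos": [0, 0, 0.8], "angular": [0, 0, 0]}, {"fingers": 40, "delta_pos": [0, 0, 1.2], "angular": [0, 0, 0]}]'

```text
clock: 15.35
tool_pos: [0.48, 0.1067, 0.1322]
orientation: [-179.9, -0.1, -26.1]
force: [-4.8, -0.4, 19.5]
opening: 0.0401
gripper_force: 9.8
```

Request:
apply_moves --deltas '[{"fingers": 40, "delta_pos": [0, 0, 0.4], "angular": [0, 0, 0]}, {"fingers": 40, "delta_pos": [0, 0, 0.8], "angular": [0, 0, 0]}, {"fingers": 40, "delta_pos": [0, 0, 0.8], "angular": [0, 0, 0]}]'

```text
clock: 15.65
tool_pos: [0.4801, 0.1067, 0.1321]
orientation: [-179.9, -0.2, -26.1]
force: [-6.6, -1.2, 23.2]
opening: 0.0403
gripper_force: 11.8
```

It's a hard stop at 0.132 m with 23 N, so the hub is home. Retreating.

Request:
apply_moves --deltas '[{"fingers": 40, "delta_pos": [0, 0, -3], "angular": [0, 0, 0]}, {"fingers": 40, "delta_pos": [0, 0, -10], "angular": [0, 0, 0]}, {"fingers": 40, "delta_pos": [0, 0, -30], "angular": [0, 0, 0]}, {"fingers": 40, "delta_pos": [0, 0, -60], "angular": [0, 0, 0]}, {"fingers": 40, "delta_pos": [0, 0, -90], "angular": [0, 0, 0]}, {"fingers": 40, "delta_pos": [0, 0, -110], "angular": [0, 0, 0]}, {"fingers": 40, "delta_pos": [0, 0, -110], "angular": [0, 0, 0]}, {"fingers": 40, "delta_pos": [0, 0, -110], "angular": [0, 0, 0]}]'

```text
clock: 16.45
tool_pos: [0.4788, 0.1066, 0.2394]
orientation: [-180.0, -0.0, -26.2]
force: [-0.6, -0.3, -0.0]
opening: 0.0397
gripper_force: 0.0
```

```bash
python3 - <<'E'
from h import *
o=ctrl.get_obs();print(o['tool_pos'],o['force'])
S=ctrl.snapshot('side')
cv2.imwrite('pics/c6.png',cv2.resize(np.ascontiguousarray(S[190:270,190:290,::-1]),(700,560),interpolation=cv2.INTER_CUBIC))
E
```

```text
[0.47877438 0.10663177 0.23944922] [-0.62722173 -0.2971633  -0.02881556]
```

View pics/c6.png

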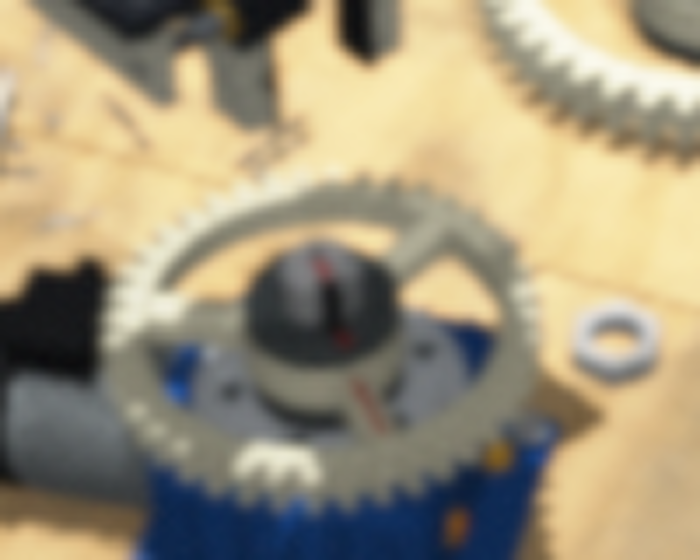

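The gear sits low and level on the cover, with the shaft standing well above the hub (320,260), its slot in line with the keyway stripe (343,338), and the nut untouched (615,340).

```bash
python3 -c "
from plant import ctrl
print(ctrl.close_job())"
```

```text
the job is handed in; nothing more can be done
None
```

I turned the gear onto its key and pressed it down to a firm stop at the expected home height, at about 23 N. The robot is clear, the nut looks unmoved in the last picture, and the job is handed in at about 16.5 s; the judge's result was not shown.

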